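Close the taping cradle and rub down a carton's tape seam

ROBOT

A 6-joint arm with a two-finger parallel gripper is mounted at the origin on a cart in front of the work surface, level with it; the furniture and walls round the work are solid. World frame = base frame: x ahead of the robot, y to its left, z up, the work surface at z = 0. Lengths are in m, angles in rad, forces in N, time in s.
With the tool pointing down it reaches from about 0.375 to 0.975 m from the base axis. Payload 3.8 kg.
Tool frame: the origin (TCP) lies at the very end of the fingers, on their centre line; the grasp point (between the pads) lies ctrl.hold_point_z behind it (ctrl.hold_point_z is the distance from the TCP to the grasp point, in m); z points along the fingers, y is the line along which they close (so a half turn about z gives the same grasp; the last joint's range is limited). The gripper opens to 85 mm and grips with 20 to 120 N. Pads are 22 mm wide; open, the fingers measure 114 mm over their backs; the gripper's body (76 mm by 85 mm) begins 54 mm behind the grasp point. The pads swing forward as they close: fully open they stand 13 mm farther back than shut.
Start: joints at [1.118, 0.264, 1.604, -0, 1.274, -0.037], TCP at [0.273, 0.617, 0.231] pointing down, gripper open.
Joint ranges: [-2.63, 2.63], [-0.94, 2.18], [0.31, 2.57], [-1.31, 4.45], [0, 2.66], [-2.55, 2.55]. Speed limits (rad/s): [2.57, 2.57, 3.14, 3.14, 3.14, 3.14].

INTERFACE

Orientations are given as a unit quaternion [x, y, z, w].
In Python, from bench import ctrl gives the robot as it stands. The module is installed in compiled form; this text tells all that it offers. Calls block until the motion is done:
- ctrl.goto(position, orientation): joint-space move of the TCP to a pose.
- ctrl.line_to(position, rot=None, max_speed=0.15, stop_force=None): straight line of the TCP; rot=None keeps the orientation; max_speed is the mean speed in m/s. With stop_force (N) it stops when the force on the tool has changed by that much, and returns True; else False.
- ctrl.movej(angles): joint-space move.
- ctrl.grip(opening): finger opening in m; the grip force is fixed at half the most; returns when the fingers have stopped.
- ctrl.hold(seconds).
- ctrl.inverse_kinematics(position, orientation): joint angles nearest the present ones, or None.
- ctrl.read_state(): the state.
- ctrl.get_image(name): name is "side" or "top"; returns a dict with "image" (420x560x3 uint8, blue, green, red), "range_z" (420x560 float32, m along the optical axis (not along the pixel's ray), 0 where there is no reading), "camera_matrix" (3x3 intrinsics, pixels), "rvec" (rotation vector, rad) and "tvec" (3), from world to camera coordinates, as OpenCV has them. Camera axes: x right, y down, z forward; pixel columns grow to the right and rows downward; lengths in m; the calibration is good to about 2 mm. A picture is of the moment at which its call begins.
A pose or a line that the arm cannot do raises ctrl.Unreachable and nothing moves.
- ctrl.finish_job(): hands the job in; it is judged then, once.
The state is a dict: "time": time; "joint_positions": joint angles; "joint_vel": joint speeds; "joint_efforts": joint torques, N m; "tool_pos": TCP position; "eef_rot": TCP orientation; "force": force on the tool from outside, world axes, zero at the start; "torque": the same for the moment, N m; "finger_gap": finger opening in m; "grip_force": force on a finger pad.
Only numpy, scipy, OpenCV 4.12 (cv2) and the standard library are available. Lean on these libraries where they do the work, as an engineer would, in place of code of your own. Each camera call takes 0.05 s, during which the arm holds its last target. There are 200 camera calls.

TASK

Turn the cradle's gate fully closed behind the carton. Then take the wooden rubbing block from its tray and rub down the tape seam along the top of the carton: start at the end by the back stop and sweep slowly to the end by the gate, keeping the block upright and centred on the seam, with its sprung shoe pressed in about half way all along. Finally stand the block back in its tray, leaving the carton in the closed cradle and the other things undisturbed.

Things in the scene. Friction and masses are not known exactly. Their poses are not given: they have to be found in the camera images.
- cradle: taping cradle fixed to the table: plywood board 130 x 210 mm, top at z = 12 mm, with two low aluminium side rails (34 mm high over the table, outer faces at x = +-44.5 mm) along its y axis and an aluminium back stop (inner face y = +59 mm, top z = 46 mm) at its +y end; the -y end is closed by the gate. Origin under the board's centre, z up; yaw varies
- gate (a joint): quarter-turn steel gate on an upright pivot, rad: 0 = fully closed (its stop; bar lies across the cradle's open -y end, lever points along the cradle's -x), 1.571 = fully open (bar points along the cradle's -y, away from the carton; lever points along +y). As it closes it turns counter-clockwise seen from above; it stays where it is left
- gate_knob (a point): centre of the top of the gate's upright round black knob, 18 mm across, its grip 40 mm high (z = 36 to 76 mm over the table), 46 mm from the pivot
- gate_pivot (a point): top of the gate's pivot on its axis, at x = -75, y = -69, z = 44 mm in the cradle's frame; the gate bar reaches 96 mm from here, its top is at z = 37 mm over the table
- carton: loose brown taped carton 63 x 114 x 51 mm (x, y, z) lying in the cradle with a few mm of play; the tape seam runs along the middle of its top, along its y axis. Origin at the centre of its underside, +y end by the back stop, -y end by the gate; its top is 51 mm above the origin (about 62 mm over the table)
- tray: small grey open tray fixed to the table, 90 x 90 mm outside, 14 mm high, 5 mm walls and floor; origin under its centre
- rub_block: loose wooden rubbing block of 150 g, 98 mm tall, standing in the tray; origin at the centre of the shoe's unpressed underside, z up. Its square grip is 30 x 30 mm, z = 40 to 98 mm, sides along x and y; below it a foot 40 x 44 mm (z = 24 to 40 mm), and under that the sprung shoe
- shoe_face (a point): centre of the underside of the block's sprung shoe, a rubber-faced plate 36 mm (x) x 40 mm (y) x 10 mm
- shoe (a joint): how far the sprung shoe is pressed up into the block, m: 0 free, 0.010 fully in; it presses with 2 N as it starts to move and 1 N more for each mm
- small_box: small brown taped box, 52 x 79 x 36 mm, lying apart from the cradle; bystander, origin at the centre of its underside
- tape_roll: roll of yellowish tape lying flat, 116 mm across, 49 mm high; bystander, origin at the centre of its underside
- paste_jar: round jar with a green lid, 59 mm across, 70 mm high; bystander, origin at the centre of its underside
- measure: yellow tape measure, 63 x 90 x 38 mm; bystander, origin at the centre of its underside
Things that resemble listed ones, but are neither listed nor needed, are in the scene too. Of the things shaped like the tray, the grey one is meant. Leave any purple look-alike of the rub_block alone.

How it is judged:
By the outcome, as a careful person would: the job done as asked, in the order asked, and still so for the second after the job is handed in, with the robot touching nothing.
It also fails if it takes over 64 s, if anything falls off the work surface, if the arm or the gripper's body presses on something with over 40 N, if the wrist force passes 120 N, or if a joint passes its speed limit or range.

## Working session

There is one attempt and no reset: what is moved stays moved. The work goes in short steps, each a Python script; the robot and the scene stay as the last script left them, time stands still between calls to the robot, and variables do not carry over. Pictures are saved under pics/ and viewed, at most 10 in all, crops included, and the job is handed in when it is done.

```bash
mkdir -p pics
cat > h.py <<'E'
import numpy as np, cv2
from bench import ctrl
def cam(n):
    d=ctrl.get_image(n); R=cv2.Rodrigues(np.array(d['rvec'],float))[0]
    d['R']=R; d['t']=np.array(d['tvec'],float).ravel(); d['K']=np.array(d['camera_matrix']); return d
def pts(d):
    z=d['range_z']; v,u=np.mgrid[:z.shape[0],:z.shape[1]]
    K=d['K']; c=np.stack([(u-K[0,2])/K[0,0]*z,(v-K[1,2])/K[1,1]*z,z],-1)
    return (c-d['t'])@d['R']
def ray(d,u,v,h):
    r=d['R'].T@np.linalg.inv(d['K'])@np.array([u,v,1.]); o=-d['R'].T@d['t']
    return o+r*(h-o[2])/r[2]
def proj(d,p):
    c=d['R']@np.array(p)+d['t']; q=d['K']@c; return q[:2]/q[2]
E
python3 - <<'E'
from h import *
for n in('top','side'):
    d=cam(n); cv2.imwrite(f'pics/{n}0.png',d['image']); np.savez(f'{n}0.npz',**d)
    print(n,d['K'].tolist(),-d['R'].T@d['t'], (d['range_z']>0).mean())
s=ctrl.read_state(); print(s['time'],s['eef_rot'],s['force'],ctrl.hold_point_z,s['finger_gap'])
E
```

```text
top [[513.3333051022654, 0.0, 283.1747941040605], [0.0, 513.3333051022654, 201.25405189616473], [0.0, 0.0, 1.0]] [-0.20996567 -0.22131128  1.53095222] 0.9961139455782313
side [[469.3501202814845, 0.0, 279.56756952386587], [0.0, 469.3501202814845, 211.27350372321402], [0.0, 0.0, 1.0]] [1.33103048 0.55322092 1.24327403] 0.995765306122449
0.1 [ 2.06415531e-01  9.78463886e-01 -9.96389436e-04 -2.44384614e-04] [-0.50769887 -0.26766168  0.05794166] 0.0187 0.08542989261374301
```

View pics/top0.png

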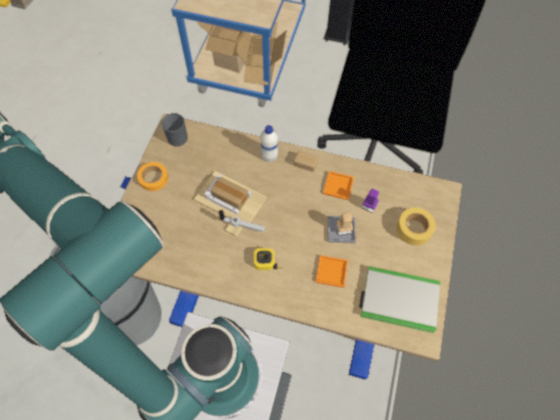

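View pics/side0.png

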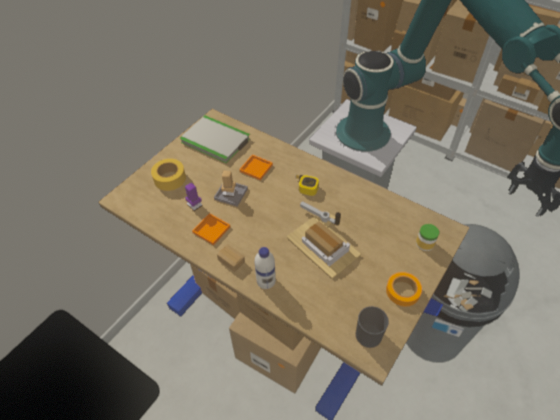

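Top view: cradle with carton at about (230,195), black gate knob at (222,214), grey tray with wooden block at (342,228), and a purple look-alike at (372,200). The orange trays at (338,185) and (332,271) are decoys. In the side view the cradle is at (325,243), knob (338,218), tray (232,190), block (228,183), purple block (193,196).

Run:
```python
from h import *
T=dict(np.load('top0.npz'));S=dict(np.load('side0.npz'))
def crop(d,u,v,w=40,h=30): return cv2.resize(d['image'][v-h:v+h,u-w:u+w],None,fx=5,fy=5,interpolation=cv2.INTER_CUBIC)
cv2.imwrite('pics/crop.png',np.vstack([np.hstack([crop(T,230,203),crop(T,345,225)]),np.hstack([crop(S,325,236),crop(S,230,188)])]))
for n,d,c,b in(('top',T,(230,200),(345,222)),('side',S,(325,236),(230,186))):
    P=pts(d); hsv=cv2.cvtColor(d['image'],cv2.COLOR_BGR2HSV); z=P[...,2]
    vv,uu=np.mgrid[:420,:560]
    nc=np.hypot(uu-c[0],vv-c[1])<50; nb=np.hypot(uu-b[0],vv-b[1])<24
    def rect(m,nm):
        q=P[m]; 
        if len(q)<4: print(n,nm,len(q));return
        r=cv2.minAreaRect((q[:,:2]*1000).astype(np.float32)); print(n,nm,len(q),np.round(q.mean(0)*1000,1),np.round(r[0],1),np.round(r[1],1),round(r[2],1))
    print(n,'table z',np.median(z[nc]))
    rect(nc&(z>.057)&(z<.067)&(hsv[...,1]>60),'cartontop')
    rect(nc&(z>.008)&(z<.017),'board')
    rect(nc&(hsv[...,2]<50)&(z<.1)&(z>.03),'knob')
    rect(nc&(hsv[...,2]<50)&(z<.1)&(z>.07),'knobtop')
    rect(nb&(z>.095)&(z<.115)&(hsv[...,0]<30),'griptop')
    rect(nb&(hsv[...,1]<70)&(z<.022)&(z>.001),'tray')
```

```text
top table z 0.0030661354382232743
top cartontop 465 [550.4 153.5  62.6] [526.  163.5] [114.6 122.6] 71.7
top board 1049 [536.8 139.   12.1] [556. 150.] [358.4 314.6] 19.7
top knob 15 [457.8 149.1  67.2] [458.1 149.8] [8.9 5.7] 44.2
top knobtop 8 [458.  149.   77.9] [458.6 148.8] [8.1 6.2] 17.3
top griptop 86 [ 541.3 -238.4  103. ] [ 542.4 -238.2] [30.8 30.4] 23.4
top tray 516 [ 536.6 -229.6    9.7] [ 569.1 -243.3] [140.1 128.8] 13.6
side table z 0.002772997651250089
side cartontop 553 [558.5 157.9  62.5] [529.6 163.2] [115.1 124.7] 76.0
side board 1058 [563.  156.   12.6] [500.3 124. ] [375.1 245.4] 38.4
side knob 0
side knobtop 0
side griptop 69 [ 549.3 -234.7  102.5] [ 549.2 -235.8] [31.2 29.4] 26.5
side tray 401 [ 552.9 -222.2   10. ] [ 544.5 -233.8] [103.   97.2] 12.7
```

View pics/crop.png

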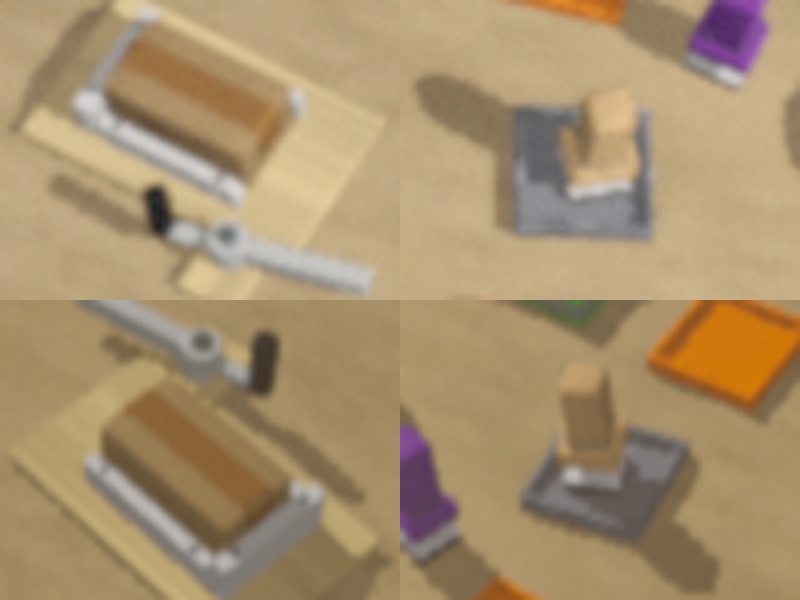

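The crop shows the cradle with its back stop to the upper-left in the top view, the gate open at lower-left/right with the knob at (155,205), and the plain wooden block in the grey tray; the purple one is separate. Choice confirmed.

Run:
```python
from h import *
T=dict(np.load('top0.npz'));S=dict(np.load('side0.npz'))
def big(m,d,h,nm):
    n,l,st,ce=cv2.connectedComponentsWithStats(m.astype(np.uint8),connectivity=4)
    if n<2: print(nm,'none');return
    k=1+np.argmax(st[1:,4]); vs,us=np.where(l==k)
    q=np.array([ray(d,u,v,h)[:2] for u,v in zip(us,vs)])*1000
    pz=pts(d)[vs,us,:]*1000
    r=cv2.minAreaRect(q.astype(np.float32)); print(nm,len(q),'px',np.round([us.mean(),vs.mean()],1),'rect',np.round(r[0],1),np.round(r[1],1),round(r[2],1),'mean',np.round(q.mean(0),1),'cloud',np.round(pz.mean(0),1))
for n,d,c,b in(('top',T,(230,200),(345,222)),('side',S,(325,236),(230,186))):
    P=pts(d); z=P[...,2]; hsv=cv2.cvtColor(d['image'],cv2.COLOR_BGR2HSV)
    vv,uu=np.mgrid[:420,:560]
    nc=np.hypot(uu-c[0],vv-c[1])<55; nb=np.hypot(uu-b[0],vv-b[1])<26
    big(nc&(z>.055)&(z<.067),d,.062,n+' carton')
    zc=nc&(z>.055)&(z<.067); sh=hsv[zc]; 
    tape=zc&(hsv[...,1]>np.percentile(sh[:,1],65)); big(tape,d,.062,n+' tape')
    big(nc&(z>.007)&(z<.020)&(P[...,1]<.4),d,.012,n+' board')
    big(nc&(z>.024)&(z<.048)&(hsv[...,1]<60),d,.037,n+' metal')
    big(nc&(hsv[...,2]<75)&(z>.03)&(z<.1),d,.076,n+' knob')
    big(nc&(hsv[...,2]<75)&(z>.071)&(z<.1),d,.076,n+' knobtop')
    big(nb&(z>.095)&(z<.112)&(hsv[...,0]<30),d,.103,n+' grip')
    big(nb&(z>.04)&(z<.052),d,.045,n+' foot')
    gt=(cv2.morphologyEx((nb&(hsv[...,1]<75)).astype(np.uint8),cv2.MORPH_OPEN,np.ones((2,2))))>0
    big(gt&(z<.04),d,.014,n+' tray')
    big(nb&(z>.01)&(z<.018)&(hsv[...,1]<75),d,.014,n+' traytop')
# camera-to-camera offset via common: orange trays
    for (u,v) in ([(338,185),(332,271)] if n=='top' else [(212,230),(256,168)]):
        m=(np.hypot(uu-u,vv-v)<25)&(hsv[...,0]<14)&(hsv[...,1]>190); big(m,d,.01,n+' orange')
```

```text
top carton 487 px [229.2 191. ] rect [550.9 153.9] [114.8  66. ] 75.5 mean [551.  153.4] cloud [550.9 153.3  62.3]
top tape 169 px [230.4 190.4] rect [554.9 151.3] [111.9  25.3] 74.9 mean [554.2 150.3] cloud [553.7 150.1  63. ]
top board 921 px [233.4 201.8] rect [549.5 153.1] [213.  133.5] 76.3 mean [541.3 140. ] cloud [540.9 139.8  12.8]
top metal 233 px [243.5 223.7] rect [459.7  78.7] [140.2  32.1] 84.2 mean [461.4  77.2] cloud [461.6  77.3  36.6]
top knob 26 px [221.3 214.8] rect [454.  145.8] [28.8  9.5] 18.8 mean [454.2 146.6] cloud [459.  149.3  65.3]
top knobtop 12 px [221.  212.8] rect [460.2 149.5] [14.6  6.3] 18.8 mean [460.8 149.7] cloud [460.1 149.4  77.4]
top grip 85 px [346.7 217.2] rect [ 541.4 -238.1] [31.7 30.2] 26.2 mean [ 541.1 -238.5] cloud [ 541.2 -238.5  102.9]
top foot 47 px [340.9 226.6] rect [ 532.6 -225.7] [43. 27.] 55.9 mean [ 533.1 -228.1] cloud [ 533.2 -228.1   44.9]
top tray 593 px [341.1 232.3] rect [ 538.5 -236. ] [100.1  94.9] 13.1 mean [ 528.9 -233.5] cloud [ 531.5 -233.5    8.7]
top traytop 41 px [329.5 222.8] rect [ 550.3 -187.5] [21.3 62.6] 82.2
[... 874 characters left out ...]
 grip 68 px [226.5 174.5] rect [ 549.6 -234.4] [32.4 30.3] 33.9 mean [ 549.6 -234.2] cloud [ 549.2 -234.7  102.4]
side foot 61 px [228.7 187.3] rect [ 549.9 -235.6] [41.6 43.8] 27.8 mean [ 553.1 -229.5] cloud [ 553.3 -229.3   45.3]
side tray 434 px [232.5 195.7] rect [ 549.  -224.1] [99.3 96.2] 12.8 mean [ 556.2 -214. ] cloud [ 552.8 -217.4    8.6]
side traytop 23 px [218.1 198. ] rect [ 592.5 -247.8] [37.6 12.5] 88.9 mean [ 592.7 -248.8] cloud [ 592.9 -248.7   14.2]
side orange 1 px [221. 235.] rect [ 708.3 -141.4] [0. 0.] 0.0 mean [ 708.3 -141.4] cloud [ 707.6 -142.2    8.6]
side orange 3 px [250.7 159.3] rect [ 374.2 -272. ] [6.7 3. ] 71.2 mean [ 374.5 -272.5] cloud [ 374.1 -272.8    9.5]
```

```bash
cat >> h.py <<'E'
from scipy.spatial.transform import Rotation as Ro
YAW=np.radians(-13.9); C0=np.array([.5525,.1541])
def w(x,y,z,C=C0): # cradle -> world
    c,s=np.cos(YAW),np.sin(YAW); return np.array([C[0]+c*x-s*y,C[1]+s*x+c*y,z])
def quat(a): # tool down, closing line at world angle a (deg)
    return (Ro.from_euler('z',a+90,degrees=True)*Ro.from_euler('x',180,degrees=True)).as_quat()
def st(tag=''):
    s=ctrl.read_state(); print(tag,'t',round(s['time'],2),'p',np.round(np.array(s['tool_pos'])*1000,1),'F',np.round(s['force'],1),'gap',round(s['finger_gap']*1000,1),'gf',round(float(np.max(s['grip_force'])),1)); return s
E
python3 - <<'E'
from h import *
piv=w(-.075,-.069,0); print('piv',piv)
k=np.array([.466,.152]); a0=np.degrees(np.arctan2(*(k-piv[:2])[::-1])); print('lever',a0,np.linalg.norm(k-piv[:2]))
def kp(a,z): return np.array([piv[0]+.046*np.cos(np.radians(a)),piv[1]+.046*np.sin(np.radians(a)),z])
for a in(a0,125,176): print(ctrl.inverse_kinematics(kp(a,.046),quat(a-90)))
ctrl.goto(kp(a0,.13),quat(a0-90)); ctrl.grip(.042); st('above')
print(ctrl.line_to(kp(a0,.047),max_speed=.1,stop_force=8)); st('down')
d=cam('side'); cv2.imwrite('pics/s1.png',cv2.resize(d['image'][180:280,260:400],None,fx=4,fy=4))
E
```

```text
piv [0.46312053 0.10513767 0.        ]
lever 86.48386321247567 0.046950715707972525
[ 2.62636620e-01  1.13271498e-01  2.15982276e+00 -4.44089210e-16
  8.68498400e-01  3.24004784e-01]
[ 2.61835642e-01  5.78144016e-02  2.22091728e+00 -4.44089210e-16
  8.62860972e-01 -3.49029596e-01]
[ 0.19627188  0.00361382  2.27710472  0.          0.86087411 -1.30471128]
above t 2.47 p [465.9 151.2 130. ] F [-1.3  1.1  0.6] gap 41.6 gf 0.0
False
down t 3.45 p [466.5 151.2  47.5] F [ 0.5 -0.6  0.5] gap 41.9 gf 0.0
```

View pics/s1.png

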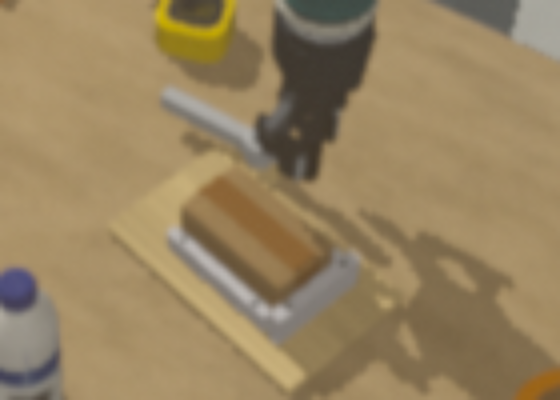

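The fingers straddle the knob at about (290,150) in the crop. They are clear of the carton, and the gate has not moved.

Run:
```python
from h import *
piv=w(-.075,-.069,0)
def kp(a,z): return np.array([piv[0]+.046*np.cos(np.radians(a)),piv[1]+.046*np.sin(np.radians(a)),z])
ctrl.grip(.024); st('cage')
for a in(100,115,130,145,158):
    r=ctrl.line_to(kp(a,.047),quat(a-90),max_speed=.06,stop_force=30); st(f'{a} {r}')
    if r: break
else:
    t=kp(166.1,0); dirn=np.array([np.cos(np.radians(256)),np.sin(np.radians(256)),0])
    r=ctrl.line_to(kp(166,.047)+dirn*.010,quat(76),max_speed=.03,stop_force=15); st(f'end {r}')
```

```text
cage t 3.82 p [466.2 151.1  47.4] F [-0.4  0.8  0.1] gap 24.1 gf 0.0
100 False t 4.2 p [455.1 150.5  47.1] F [ 0.8 -0.7 -0.4] gap 24.3 gf 0.0
115 False t 4.61 p [443.8 146.9  47. ] F [ 0.1 -0.6 -0.3] gap 23.8 gf 0.0
130 False t 5.02 p [433.7 140.4  47. ] F [ 0.1  0.3 -0.2] gap 23.8 gf 0.0
145 False t 5.42 p [425.6 131.6  47. ] F [ 0.2  0.6 -0.1] gap 23.8 gf 0.0
158 False t 5.8 p [420.6 122.5  47. ] F [ 0.  -0.1 -0. ] gap 24.6 gf 0.0
end True t 6.2 p [418.6 115.8  47. ] F [0.2 3.5 1.1] gap 24.0 gf 2.4
```

Run:
```python
from h import *
p=np.array(ctrl.read_state()['tool_pos']); d=np.array([np.cos(np.radians(256)),np.sin(np.radians(256)),0])
r=ctrl.line_to(p+d*.010,max_speed=.02,stop_force=20); s=st(f'push {r}')
ctrl.line_to(np.array(s['tool_pos'])-d*.003,max_speed=.05); ctrl.grip(.04); 
q=np.array(ctrl.read_state()['tool_pos']); q[2]=.17; ctrl.line_to(q,max_speed=.2); st('up')
ctrl.movej([-.2]+list(ctrl.read_state()['joint_positions'])[1:]); st('aside')
ims=[]
for n in('top','side'):
    c=cam(n); np.savez(n+'1.npz',**c)
    u,v=(int(i) for i in proj(c,w(-.03,-.04,.03))); ims.append(cv2.resize(c['image'][v-37:v+38,u-37:u+38],(400,400),interpolation=cv2.INTER_CUBIC))
cv2.imwrite('pics/gate.png',np.hstack(ims))
```

```text
push True t 6.5 p [418.6 116.   46.9] F [ 0.9  5.2 -0.2] gap 24.3 gf 2.6
up t 7.82 p [418.4 118.6 169. ] F [-0.6 -0.1  0.4] gap 39.9 gf 0.0
aside t 8.56 p [430.2 -57.6 167.8] F [ 0.5  0.1 -0.1] gap 39.5 gf 0.0
```

View pics/gate.png

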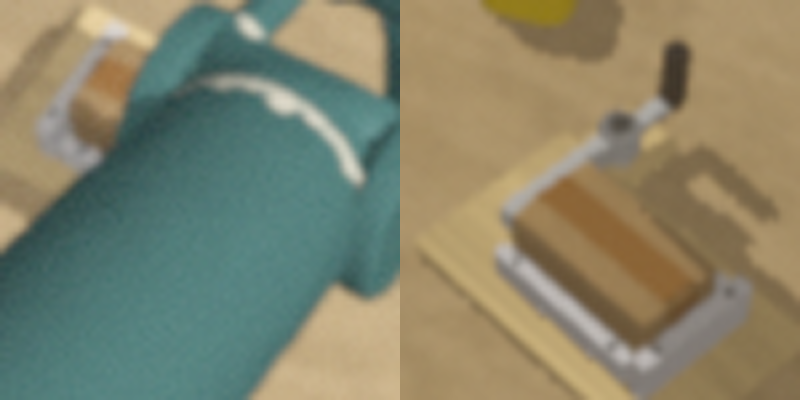

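The gate bar now lies across the carton's end, with the lever pointing away from it; it stopped twice at the same place against a hard stop. Next I pinch the block along both axes. That centres it at a known pose, which gives me the camera offsets.

Run:
```python
from h import *
b=np.array([.5455,-.2363]); Z=.056
ctrl.goto([*b,.15],quat(28)); ctrl.grip(.060); st('above')
print(ctrl.line_to([*b,Z],max_speed=.12,stop_force=8)); st('down')
ctrl.grip(.0); st('pinch1'); ctrl.grip(.060)
j=np.array(ctrl.read_state()['joint_positions']); print(np.round(j,2)); j[5]+=np.pi/2; ctrl.movej(j); st('rot')
ctrl.grip(.0); s=st('pinch2'); ctrl.hold(.2); s=st(); print(s['eef_rot'])
np.save('blk.npy',np.array(s['tool_pos']))
ctrl.grip(.060); p=np.array(s['tool_pos']); p[2]=.16; ctrl.line_to(p,max_speed=.25)
j=np.array(ctrl.read_state()['joint_positions']); j[0]=-1.1; ctrl.movej(j); st('aside')
ims=[]
for n in('top','side'):
    c=cam(n); np.savez(n+'2.npz',**c)
    ims.append(cv2.resize(c['image'],None,fx=.7,fy=.7))
cv2.imwrite('pics/a2.png',np.hstack(ims))
```

```text
above t 9.85 p [ 545.4 -235.4  150.6] F [ 0.1 -0.2 -1. ] gap 60.0 gf 0.0
False
down t 10.78 p [ 546.2 -236.7   56.7] F [-0.  -1.1 -0.2] gap 59.8 gf 0.0
pinch1 t 11.16 p [ 546.2 -236.6   56.9] F [0.8 0.4 2. ] gap 29.3 gf 60.1
[-0.45  0.28  1.93 -0.    0.93 -0.94]
rot t 12.96 p [ 545.3 -236.2   55.8] F [ 0.1 -0.4  0.2] gap 60.0 gf 0.0
pinch2 t 13.33 p [ 545.3 -236.2   55.9] F [-0.5 -0.1  0.9] gap 28.9 gf 60.4
 t 13.53 p [ 545.3 -236.2   55.9] F [-0.3  0.3  2. ] gap 29.5 gf 60.4
[ 9.70290904e-01  2.41941112e-01 -1.82999332e-04 -1.63063839e-04]
aside t 15.92 p [ 292.4 -517.4  160.5] F [-0.4  0.1  0.6] gap 60.1 gf 0.0
```

View pics/a2.png

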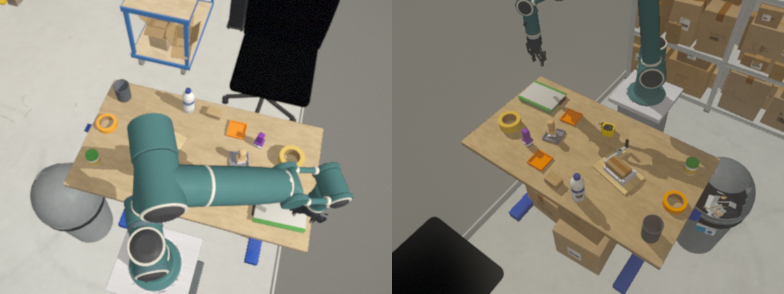

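Arm is swung aside; the block (tray at (238,158) in the left half) is visible in both views. Computing the camera offsets from it.

Run:
```python
from h import *
def comp(m,d,h,nm):
    n,l,s,_=cv2.connectedComponentsWithStats(m.astype(np.uint8),connectivity=4)
    if n<2: print(nm,'none');return
    k=1+np.argmax(s[1:,4]); vs,us=np.where(l==k)
    q=np.array([ray(d,u,v,h)[:2] for u,v in zip(us,vs)])*1000
    r=cv2.minAreaRect(q.astype(np.float32)); print(nm,len(q),np.round(r[0],1),np.round(r[1],1),round(r[2],1),'mean',np.round(q.mean(0),1))
    return q
vv,uu=np.mgrid[:420,:560]
for n,i,b,c in(('top',2,(345,222),(230,200)),('side',2,(230,186),(325,236)),('top',0,(345,222),(230,200)),('side',0,(230,186),(325,236))):
    d=dict(np.load(f'{n}{i}.npz')); P=pts(d); z=P[...,2]; hsv=cv2.cvtColor(d['image'],cv2.COLOR_BGR2HSV)
    nb=np.hypot(uu-b[0],vv-b[1])<26; nc=np.hypot(uu-c[0],vv-c[1])<55
    comp(nb&(z>.097)&(z<.112)&(hsv[...,0]<30),d,.103,f'{n}{i} grip')
    comp(nc&(z>.058)&(z<.066),d,.062,f'{n}{i} carton')
    zc=nc&(z>.058)&(z<.066)
    if zc.sum()>300:
        sat=hsv[...,1].astype(float); 
        th=cv2.threshold(hsv[...,1][zc],0,255,cv2.THRESH_OTSU)[0]; q=comp(zc&(sat>th),d,.062,f'{n}{i} tape>{th}')
        ex=np.array([np.cos(YAW),np.sin(YAW)]); ey=np.array([-ex[1],ex[0]])
        r=(q-C0*1000); v=r@ey; x=r@ex
        mid=abs(v)<35; print('   tape median cross offset',np.median(x[mid]).round(1), 'slope deg',np.degrees(np.polyfit(v[mid],x[mid],1)[0]).round(2),'n',mid.sum())
        # carton ends (along y)
        qa=np.array([ray(d,u,vv_,.062)[:2] for vv_,u in zip(*np.where(zc))])*1000-C0*1000
        print('   carton y range',np.percentile(qa@ey,[1,99]).round(1),'x range',np.percentile(qa@ex,[2,98]).round(1))
```

```text
top2 grip 78 [ 543.2 -237.4] [31.4 28.6] 15.9 mean [ 542.3 -237.9]
top2 carton none
side2 grip 59 [ 549.7 -234.5] [32.4 30. ] 33.9 mean [ 548.9 -236.1]
side2 carton 488 [560.1 156.2] [113.7  64.9] 76.2 mean [559.9 156.9]
side2 tape>132.0 87 [561.5 182.5] [58.7 24. ] 76.5 mean [562.  182.6]
   tape median cross offset 3.8 slope deg -0.89 n 52
   carton y range [-61.5  57.9] x range [-25.6  36.3]
top0 grip 78 [ 542.4 -237.8] [29.4 30.6] 33.2 mean [ 541.8 -237.7]
top0 carton 331 [551.1 154.9] [112.8  64.6] 76.3 mean [549.8 157.4]
top0 tape>122.0 64 [561.3 173.6] [64.1 21. ] 76.5 mean [561.1 174.6]
   tape median cross offset 2.3 slope deg 8.41 n 44
   carton y range [-55.1  54.7] x range [-31.9  30.6]
side0 grip 65 [ 549.6 -234.4] [32.4 30.3] 33.9 mean [ 549.  -234.5]
side0 carton 499 [560.2 157. ] [115.2  64.8] 76.2 mean [560.4 157.7]
side0 tape>133.0 156 [555.4 157.5] [111.2  23.8] 76.5 mean [556.  160.3]
   tape median cross offset 1.5 slope deg 2.77 n 95
   carton y range [-50.5  58.5] x range [-70.4  36.5]
```

```bash
cat >> h.py <<'E'
SC=np.array([.555,.1548]); BL=np.array([.546,-.2364])
def seam(y,z): return np.array([SC[0]-np.sin(YAW)*y,SC[1]+np.cos(YAW)*y,z])
def fz(n=5):
    f=[]
    for _ in range(n): ctrl.hold(.03); f.append(ctrl.read_state()['force'][2])
    return float(np.mean(f))
E
python3 - <<'E'
from h import *
ctrl.goto([*BL,.16],quat(-62)); print(ctrl.line_to([*BL,.056],max_speed=.15,stop_force=8)); s=st('down')
ctrl.grip(0.); s=st('held'); z0=s['tool_pos'][2]
p=np.array([*BL,.2]); ctrl.line_to(p,max_speed=.2); st('lift')
ctrl.goto(seam(.039,.17),quat(-104)); ctrl.hold(.3); f0=fz(10); s=st('over'); print('f0',f0,'z0',z0)
print(np.round(s['joint_positions'],2))
np.save('f0.npy',[f0,z0])
c=cam('side'); cv2.imwrite('pics/held.png',cv2.resize(c['image'][140:290,240:420],None,fx=4,fy=4,interpolation=cv2.INTER_CUBIC))
E
```

```text
False
down t 18.27 p [ 546.6 -237.1   56.8] F [0.3 0.5 0. ] gap 60.2 gf 0.0
held t 18.65 p [ 546.9 -236.8   57.1] F [0.9 0.  1. ] gap 28.9 gf 60.7
lift t 19.52 p [ 544.9 -235.9  198.3] F [-0.8  0.6 -1.9] gap 29.4 gf 60.5
over t 21.73 p [564.4 192.6 170. ] F [-0.2  0.5 -2.1] gap 29.6 gf 60.5
f0 -1.4699012985619446 z0 0.0570852326538463
[ 0.29  0.16  1.84 -0.    1.14  2.1 ]
```

View pics/held.png

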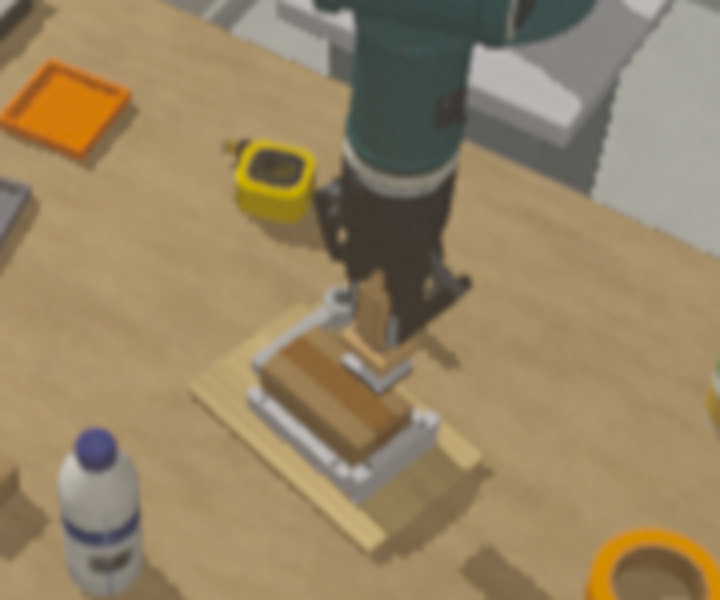

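The block is held upright over the seam near (380,370) in the crop, sides parallel to the tape. Next I lower to just above contact and check centring.

Run:
```python
from h import *
ctrl.line_to(seam(.039,.117),max_speed=.12); ctrl.hold(.1); st()
c=cam('side'); t=cam('top'); np.savez('side3.npz',**c); np.savez('top3.npz',**t)
ims=[]
for d in (c,t):
    u,v=(int(i) for i in proj(d,seam(.02,.07))); ims.append(cv2.resize(d['image'][v-25:v+25,u-25:u+25],(400,400),interpolation=cv2.INTER_CUBIC))
    k=8
    for y in np.linspace(-.057,.057,20):
        a=proj(d,seam(y,.062)+ (np.array([-.0037,-.0018,0]) * -1 if d is c else np.array([-.003,-.0012,0]))); a=((a-[u-25,v-25]+.5)*k).astype(int); cv2.circle(ims[-1],tuple(int(x) for x in a),2,(0,0,255),-1)
cv2.imwrite('pics/near.png',np.hstack(ims))
```

```text
t 22.48 p [565.1 192.9 117.9] F [ 0.   0.2 -1.9] gap 29.3 gf 60.5
```

View pics/near.png

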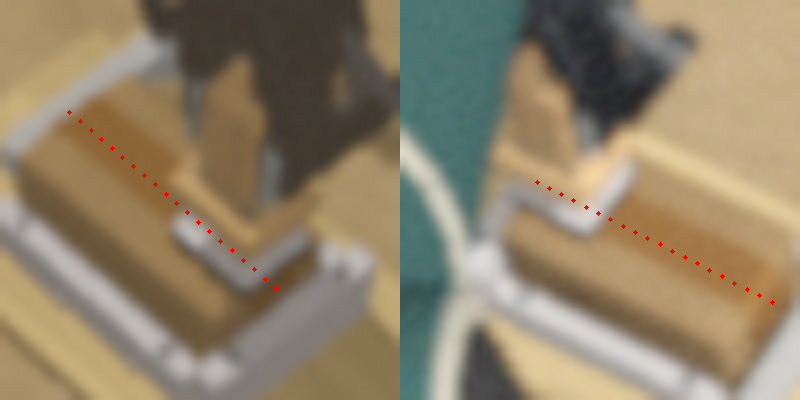

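In both views the shoe sits over the tape, about equally inset from the carton's near edge (side (240,290), top (585,235)). The projected seam errors are opposite in the two views, so the mean line is right. Pressing and sweeping.

Run:
```python
from h import *
f0,_=np.load('f0.npy')
r=ctrl.line_to(seam(.039,.106),max_speed=.015,stop_force=6); s=st(f'press {r}')
z=s['tool_pos'][2]
f=fz(8)-f0; print('press',f,z)
```

```text
press True t 23.11 p [564.8 192.8 110.4] F [-1.   0.3  6.1] gap 29.3 gf 61.4
press 6.543309315806647 0.11037471459043273
```

Run:
```python
from h import *
f0,_=np.load('f0.npy')
z=ctrl.read_state()['tool_pos'][2]-.0004
ctrl.line_to(seam(.039,z),max_speed=.01); f=fz(6)-f0; print('start',f)
for y in np.linspace(.039,-.040,8)[1:]:
    dz=np.clip((f-7)*.0006,-.0015,.0015); z+=dz
    ctrl.line_to(seam(y,z),max_speed=.022); f=fz(4)-f0
    s=st(f'y {y*1000:.0f} f {f:.2f} zc {z*1000:.1f}')
    if not 3<f<11: print('BAD'); break
```

```text
start 6.180632514240985
y 28 f 6.62 zc 109.7 t 24.62 p [562.8 183.  110.6] F [1.4 4.2 4.9] gap 29.1 gf 61.3
y 16 f 6.55 zc 109.5 t 25.43 p [560.2 172.1 110.4] F [0.9 3.1 5.3] gap 29.0 gf 61.3
y 5 f 7.10 zc 109.2 t 26.23 p [557.6 161.2 110.2] F [0.6 3.9 5.4] gap 29.1 gf 61.4
y -6 f 6.80 zc 109.3 t 27.02 p [554.9 150.2 110.2] F [1.9 3.9 4.5] gap 29.4 gf 61.4
y -17 f 7.25 zc 109.2 t 27.82 p [552.2 139.3 110.1] F [0.7 4.8 6.1] gap 29.6 gf 61.3
y -29 f 7.39 zc 109.3 t 28.62 p [549.4 128.3 110.2] F [1.5 3.6 6.3] gap 29.0 gf 61.4
y -40 f 6.65 zc 109.6 t 29.43 p [546.7 117.2 110.4] F [0.7 3.2 6. ] gap 29.6 gf 61.4
```

Run:
```python
from h import *
f0,_=np.load('f0.npy'); T=np.array([.5453,-.2345])
ctrl.line_to(seam(-.040,.20),max_speed=.15)
ctrl.goto([*T,.2],quat(-62)); ctrl.line_to([*T,.064],max_speed=.12); ctrl.hold(.2)
r=ctrl.line_to([*T,.053],max_speed=.01,stop_force=2.0); s=st(f'place {r}'); print('f',fz(5)-f0)
```

```text
place True t 33.7 p [ 545.2 -234.4   56.6] F [ 0.5 -0.   2.2] gap 29.5 gf 61.1
f 3.9064907162951097
```

Run:
```python
from h import *
f0,_=np.load('f0.npy'); T=np.array([.5453,-.2345])
z=ctrl.read_state()['tool_pos'][2]
for k in range(4):
    f=fz(6)-f0; print(f,z)
    if f<2.4: break
    z-=0; z+=min(.001,(f-1.8)*.0005); ctrl.line_to([*T,z],max_speed=.005)
ctrl.grip(.060); ctrl.line_to([*T,.18],max_speed=.15); st('up')
j=np.array(ctrl.read_state()['joint_positions']); j[0]=-1.1; ctrl.movej(j); ctrl.hold(.3); st('aside')
ims=[]
for n,(u,v) in(('side',(230,186)),('side',(325,236))):
    c=cam(n); ims.append(cv2.resize(c['image'][v-37:v+38,u-37:u+38],(400,400),interpolation=cv2.INTER_CUBIC))
cv2.imwrite('pics/end.png',np.hstack(ims))
```

```text
3.8025714149993064 0.05649845074713354
2.4853715245023578 0.05749845074713354
1.8092875249253793 0.05784113650938472
up t 36.66 p [ 544.5 -234.1  178.8] F [ 0.3 -0.4 -0.4] gap 59.8 gf 0.0
aside t 38.38 p [ 291.6 -516.   178.9] F [0.5 0.3 0.8] gap 60.2 gf 0.0
```

View pics/end.png

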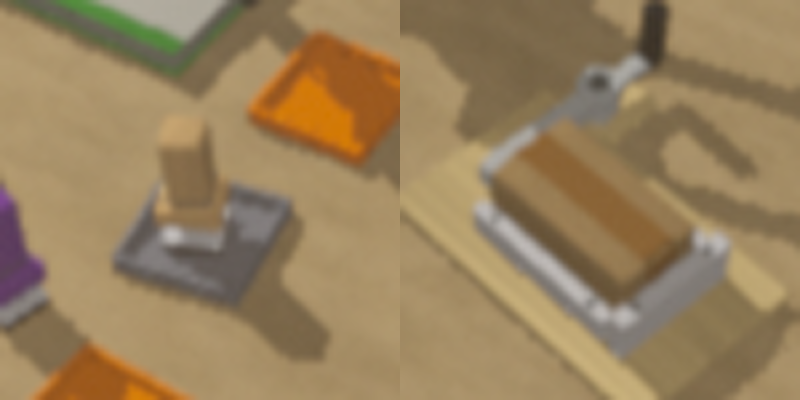

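The block stands in the grey tray (190,190), and the gate lies across the carton's end. I check numerically that the sweep did not shift the gate and that it is at angle 0.

Run:
```python
from h import *
new=cam('side'); np.savez('side9.npz',**new)
vv,uu=np.mgrid[:420,:560]
for i in (0,1,2,9):
    d=dict(np.load(f'side{i}.npz')); P=pts(d); z=P[...,2]; g=cv2.cvtColor(d['image'],cv2.COLOR_BGR2HSV)
    m=(np.hypot(uu-335,vv-220)<45)&(g[...,2]<85)&(z>.066)&(z<.09); k=P[m].mean(0)
    m2=(np.hypot(uu-335,vv-220)<60)&(g[...,1]<60)&(z>.030)&(z<.052)
    cr=(P[...,:2]-C0)@np.array([[np.cos(YAW),-np.sin(YAW)],[np.sin(YAW),np.cos(YAW)]])
    bm=m2&(abs(cr[...,1]+.069)<.025)&(cr[...,0]>-.06)&(cr[...,0]<.04)&(cr[...,1]<-.045)
    kc=(k[:2]-C0)@np.array([[np.cos(YAW),-np.sin(YAW)],[np.sin(YAW),np.cos(YAW)]])
    out=np.degrees(np.polyfit(*cr[bm].T,1)[0]) if bm.sum()>5 else None
    print(i,m.sum(),'knob cradle xy',np.round(kc*1000,1),'z',k[2].round(3),'bar slope deg',out,bm.sum(), cr[bm].mean(0)*1000 if bm.sum() else '')
```

```text
0 18 knob cradle xy [-77.6 -20. ] z 0.075 bar slope deg 11.064489649243619 11 [-49.2965891  -65.64474135]
1 15 knob cradle xy [-112.6  -64.3] z 0.075 bar slope deg 1.796218938280684 74 [-18.58818559 -67.99884682]
2 17 knob cradle xy [-113.8  -64.9] z 0.074 bar slope deg 0.865419383015666 73 [-18.91923964 -67.67115783]
9 16 knob cradle xy [-113.5  -64.5] z 0.075 bar slope deg 0.2978566052915549 76 [-20.77349832 -67.27834255]
```

```bash
python3 -c "
from bench import ctrl
print(ctrl.finish_job())"
```

```text
the job is handed in; nothing more can be done
None
```

The job is handed in at about 39 s: the gate is closed against its stop, the seam was rubbed from back stop to gate with the shoe pressed in about half way (4–5.5 mm by force), and the block stands back in the grey tray.

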